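# Shut the clamp drawer, then lift the violin rib mould and hold it level

## Task

The ribs are glued and the clamps are back in their drawer: first push the open drawer of the small chest fully home, until its catch holds it. Then take the violin mould by the plywood bar across its waist, not by its thin ribs, lift it off its battens and, keeping it level, hold it still about 10 cm above them so the maker can sight across the ribs; finish while still holding it there. Leave the bottle, the little plane and the tin where they are.

Things in the scene. Friction and masses are not known exactly. Their poses are not given: they have to be found in the camera images.
- chest: Small brown wooden chest of two drawers, fixed to the bench, 232 mm wide over its top, 244 mm deep, 155 mm tall. Origin: foot of its front, mid-width, in the plane of the drawer faces when shut. x points into the chest (from the faces to its back), y along its front, z up. The lower drawer does not move; the upper one stands open.
- drawer (a joint): Opening of the upper drawer, m: 0 = fully home, grows as it comes out along the chest's -x; starts at 0.05 to 0.10. It slides with 1 to 2 N of drag; in the last 10 mm a sprung roller catch first resists (under 12 N in all to get past it), then in the last 3 mm draws the drawer home and holds it against a firm stop.
- drawer_face (a point): Middle of the upper drawer's face, moves with it, 111 mm above the bench; axes as the chest's (push along +x). The flat face is 196 mm wide (y), from 82 to 140 mm above the bench, its upper edge 15 mm below the chest's top; it may be pushed anywhere. A brass knob of 18 mm diameter stands out 22 mm (-x) from this point. Shut, the face is in the plane of the chest's origin.
- rest: Brown board 300 x 215 x 6 mm, fixed to the bench, with two pine battens 20 x 20 mm across it that carry the mould. Origin: middle of its underside on the bench; x along its length, z up. The battens lie along y, centred at x = -115 and +115 mm; their tops are 26 mm above the bench; between them is only the 6 mm board.
- mould: Violin-shaped pale plywood mould with the ribs glued round it, 349 mm long, 202 mm wide, 30 mm tall over the ribs, 0.3 to 0.55 kg. Origin: under the middle of the waist bar, in the plane of the ribs' lower edges (on the battens, 26 mm above the bench). x along its length from the neck end (narrower) to the tail end (broader), y across, z up. The plywood is 16 mm thick, from z = 7 to 23 mm.
- waist_bar (a point): Middle of the waist bar, 15 mm above the mould's origin, axes as the mould's. The bar is left between two openings right through the plywood: x = -97 to -20 mm (80 mm wide in y) and x = 20 to 97 mm (90 mm wide in y). So it is 40 mm wide in x and 16 mm thick: grip it with one finger in each opening, closing along x. The mould balances here within 5 mm.
- ribs: The thin maple ribs, 2.5 mm thick and 30 mm tall, that run round the mould's outline; origin and axes as the mould's. Not to be pressed by the fingers. Beside the bar they stand at y = -53 and +53 mm.
- bottle: Bystander: reddish bottle, 58 mm diameter, 165 mm tall, standing on the bench. Origin under its middle.
- plane: Bystander: little brass finger plane, 78 x 30 mm, about 36 mm tall, standing on the bench. Origin under its middle, x along its length.
- tin: Bystander: tin of 60 mm diameter, 58 mm tall, standing on top of the chest about its middle. Origin under its middle.

How it is judged:
By the outcome, as a careful person would: the job done as asked, in the order asked, and still so for the second after the job is handed in, while the arm keeps its last pose, push and grip.
It also fails if it takes over 58 s, if anything falls off the work surface, if the arm or the gripper's body presses on something with over 40 N, if the wrist force passes 120 N, or if a joint passes its speed limit or range.

## Robot

A 6-joint arm with a two-finger parallel gripper is mounted at the origin on the work surface. World frame = base frame: x ahead of the robot, y to its left, z up, the work surface at z = 0. Lengths are in m, angles in degrees, forces in N, time in s.
With the tool pointing down it reaches from about 0.375 to 0.9 m from the base axis. Payload 3.1 kg.
Tool frame: the origin (TCP) lies on the centre line of the jaws, within the pads' length; the fingertips stand finger_overhang ahead of it and the grasp point (between the pads) lies 5 mm behind it (finger_overhang is the distance from the TCP to the fingertips, in m); z points along the fingers, y is the line along which they close (so a half turn about z gives the same grasp; the last joint's range is limited). The gripper opens to 87 mm and grips with 3 to 60 N. Pads are 19 mm wide; open, the fingers measure 117 mm over their backs; the gripper's body (75 mm by 190 mm) begins 51 mm behind the grasp point.
Start: joints at [-86.66, 30.224, 82.088, -0, 67.689, -10.227], TCP at [0.147, -0.608, 0.237] pointing down, gripper open.
Joint ranges: [-176.69, 176.69], [-43.24, 126.21], [12.49, 139.97], [-82, 262], [0, 151.66], [-163.58, 163.58]. Speed limits (degrees/s): [159.86, 159.86, 180, 180, 180, 180].

## Interface

Orientations are given as a 3x3 rotation matrix whose columns are the frame's x, y, z axes.
In Python, from rig import read_state, capture, calibration, hand_in, finger_overhang gives the robot as it stands.
- The arm moves only by the tool send_rows, never from a script. Its argument "plan" is a list of rows, each a list of 5 numbers: the closure in counts, from 0 (fully open) to 255 (shut), then the shift along the tool's x, y, z in m, then the turn about the tool's z in rad. A call has 1 to 20 rows; each row shifts and turns the commanded pose from where the row before left it, along the tool's axes as they then stand; what a row does not reach is not made up. A row lasts 1/12 s, in which the tool goes at most 41.7 mm and 7.16 degrees, less where a joint would pass 70% of its speed; a pose out of reach is approached as far as the arm can. A call is refused whole if a number of a shift passes 0.0417 or a number of a turn 0.125, either way. A call with a gripper value outside its range is refused whole. The fingers move at their own pace and stop on an object; the grip force is fixed at half the most. Time passes only in rows, so rows that do not move let the fingers close. It gives the time, the measured TCP pose, the force, the opening and the grip force at its end, in the units of the state.
- read_state(): the state, without advancing time (a new reading comes with each control period).
- capture(name): name is "scene" or "side" or "wrist"; returns (picture, depth): 480x640x3 uint8, blue, green, red; 480x640 float32, m along the optical axis (not along the pixel's ray), 0 where there is no reading.
- calibration(name): a dict with "fx", "fy", "cx", "cy" (pixels), "xyz" and "rotation" of the camera in the world. Camera axes: x right, y down, z forward; pixel columns grow to the right and rows downward; lengths in m; the calibration is good to about 2 mm. A picture is of the moment at which its call begins: read the wrist's pose just before it. calibration takes no time and is no camera call; for the wrist camera it gives the pose at the moment of the call.
- hand_in(): hands the job in; it is judged then, once.
The state is a dict: "time_s": time; "joint_positions": joint angles; "qvel": joint speeds; "tau": joint torques, N m; "position": TCP position; "tcp_rot": TCP orientation; "force": force on the tool from outside, world axes, zero at the start; "moment": the same for the moment, N m; "opening": opening from 0.0 (shut) to 1.0 (fully open); "grasp_force": force on a finger pad.
Only numpy, scipy, OpenCV 4.12 (cv2) and the standard library are available. Lean on these libraries where they do the work, as an engineer would, in place of code of your own. Each camera call takes 0.05 s, during which the arm holds its last target. There are 200 camera calls.

## Working session

There is one attempt and no reset: what is moved stays moved. The work goes in short steps, Python scripts to look and compute and a tool call to move; the robot and the scene stay as the last step left them, time stands still between calls to the robot, and variables do not carry over. Pictures are saved under pics/ and viewed, at most 10 in all, crops included, and the job is handed in when it is done.

Besides the shell and the picture viewer there is one more tool, called as name(argument=value, ...) on one line, values as JSON. send_rows: Moves the arm, as the interface text tells. Its arguments: {"type":"object","properties":{"plan":{"type":"array","items":{"type":"array","items":{"type":"number"}}}},"required":["plan"]}

```bash
mkdir -p pics; python3 - <<'E'
from rig import *
import cv2,numpy as np
s=read_state();print(s,finger_overhang() if callable(finger_overhang) else finger_overhang)
for n in("scene","side"):
    p,d=capture(n);cv2.imwrite(f"pics/{n}0.png",p);np.savez(f"{n}0.npz",p=p,d=d);print(n,calibration(n))
E
```

```text
{'time_s': 0.0, 'joint_positions': array([-8.66589050e+01,  3.02793131e+01,  8.21570318e+01,  5.98875504e-04,
        6.76907429e+01, -1.02275875e+01]), 'qvel': array([-0.00584987,  0.06494475, -0.03494857,  0.16695349,  0.0360512 ,
       -0.00124804]), 'tau': array([ 1.93703556e-03, -4.40037668e+01, -1.76590508e+01,  6.35377318e-02,
        5.83585293e-02, -1.62466481e-04]), 'position': array([ 0.14661765, -0.60682187,  0.23556432]), 'tcp_rot': array([[ 9.72090340e-01,  2.34606813e-01, -1.19617343e-04],
       [ 2.34606496e-01, -9.72087900e-01,  2.21489115e-03],
       [ 4.03349982e-04, -2.18113730e-03, -9.99997540e-01]]), 'force': array([ 0.16516791, -0.27876013, -0.03472215]), 'moment': array([-0.00845776, -0.04282269, -0.00809511]), 'grasp_force': 0.0, 'opening': 1.0007639354706412} 0.014
scene {'fx': 518.1116987527881, 'fy': 518.1116987527881, 'cx': 322.38679947480756, 'cy': 237.142412986991, 'xyz': array([ 0.78145022, -0.61806071,  1.07518117]), 'rotation': array([[ 0.95502372,  0.24690441, -0.16421905],
       [ 0.29650106, -0.7874656 ,  0.54035641],
       [ 0.00409953, -0.56474432, -0.82525575]])}
side {'fx': 520.9770921166962, 'fy': 520.9770921166962, 'cx': 322.274511632852, 'cy': 240.51924617125306, 'xyz': array([ 0.51283158, -0.59074377,  0.8335031 ]), 'rotation': array([[ 0.992566  , -0.09881569,  0.07105067],
       [-0.12138699, -0.7614069 ,  0.63680823],
       [-0.00882818, -0.64069883, -0.76774154]])}
```

View pics/scene0.png

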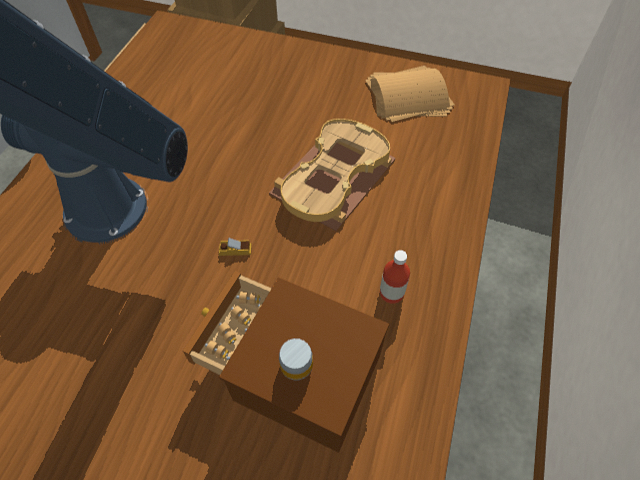

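View pics/side0.png

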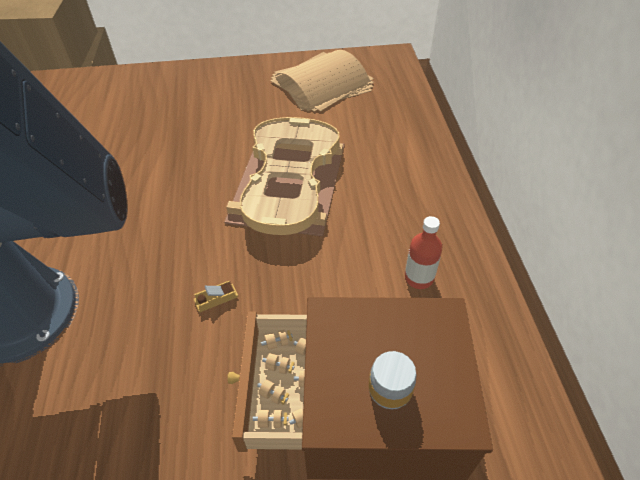

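The views show the chest top (side view ≈ (306,298)–(490,450)), the knob at (233,378), and the mould openings at ≈ (292,150) and (284,187) with the bar between them. The plane is at (216,297) and the bottle at (424,260).

```bash
cat > h.py <<'E'
import numpy as np,cv2
from rig import *
def cloud(d,c):
    v,u=np.mgrid[:480,:640]
    P=np.stack([(u-c['cx'])/c['fx']*d,(v-c['cy'])/c['fy']*d,d],-1)@c['rotation'].T+c['xyz']
    P[d==0]=np.nan
    return P
def comps(m,amin=60):
    n,l,s,_=cv2.connectedComponentsWithStats(m.astype(np.uint8))
    return [(l==i) for i in range(1,n) if s[i,4]>amin]
def rect(P,m):
    q=P[m][:,:2]; q=q[np.isfinite(q).all(1)]
    (c,s,a)=cv2.minAreaRect((q*1000).astype(np.float32)); return np.round(c,1),np.round(s,1),round(a,1)
E
python3 - <<'E'
from h import *
for n in("side","scene"):
    z=np.load(n+"0.npz");P=cloud(z['d'],calibration(n));p=z['p'];Z=P[...,2]
    print(n,"top");[print(rect(P,m),np.median(Z[m])) for m in comps((abs(Z-.155)<.006)&(P[...,1]<-.5),800)]
    # drawer: z 0.13-0.145
    print("drawer z .125-.147");[print(rect(P,m),m.sum()) for m in comps((Z>.128)&(Z<.147),30)]
    A=(P[...,0]>.2)&(P[...,0]<.9)&(P[...,1]>-.35)&(P[...,1]<.2)
    print("mould");ms=comps((Z>.035)&(Z<.075)&A,800)
    for m in ms:
        print(rect(P,m))
        cs,h=cv2.findContours(m.astype(np.uint8),cv2.RETR_CCOMP,cv2.CHAIN_APPROX_NONE)
        c=calibration(n)
        for k,hh in zip(cs,h[0]):
            if hh[3]>=0 and cv2.contourArea(k)>100:
                uv=k[:,0].astype(float);r=np.c_[(uv[:,0]-c['cx'])/c['fx'],(uv[:,1]-c['cy'])/c['fy'],np.ones(len(uv))]@c['rotation'].T
                q=c['xyz']+r*((.049-c['xyz'][2])/r[:,2])[:,None]
                print(" hole",cv2.minAreaRect((q[:,:2]*1000).astype(np.float32)))
    print("other");[print(rect(P,m),np.nanmax(Z[m])) for m in comps((Z>.012)&(Z<.3)&(P[...,0]>.25)&(P[...,0]<1.1)&(P[...,1]<.2),60)]
    y=[230,375] if n=="side" else [206,311];print("knob",P[y[1]-2:y[1]+6,y[0]-3:y[0]+6].reshape(-1,3)[::7])
E
```

```text
side top
drawer z .125-.147
(array([1360.3,  572.4]), array([ 10.8, 430.1]), 0.2) 765
(array([763.9, -22.7]), array([12.2, 23.3]), 64.5) 99
(array([55.1, -1.8]), array([102. ,  22.7]), 86.0) 393
(array([ 475.3, -245.2]), array([196.3,  92.6]), 82.1) 2125
(array([ 572.9, -374.6]), array([ 1.7, 56.5]), 82.8) 53
(array([ 682.3, -389.4]), array([ 1.5, 41.3]), 82.8) 37
mould
(array([509.1, 151.6]), array([ 96.5, 163.3]), 90.0)
other
(array([262.5,  -1.6]), array([138.2,  18.8]), 85.8) 0.2999902341337565
(array([500.6, 151.4]), array([ 96.9, 208.5]), 90.0) 0.05805274470323574
(array([762.9, -25.1]), array([44.4, 58.5]), 62.9) 0.16603078516395264
(array([371.6, -16.6]), array([69.7, 33.7]), 20.5) 0.038065347754607015
(array([ 587.4, -259.7]), array([234.2, 359.8]), 82.2) 0.21601563279839442
knob [[ 0.39149972 -0.17430931  0.00217438]
 [ 0.41845715 -0.23275789  0.11625044]
 [ 0.41559752 -0.23436254  0.11700843]
 [ 0.41294315 -0.23663995  0.11913523]
 [ 0.41000121 -0.23783409  0.11909012]
 [ 0.42012542 -0.23874033  0.11830244]
 [ 0.41719924 -0.24001889  0.11843629]
 [ 0.41391842 -0.24000577  
[... 546 characters left out ...]
 array([ 97. , 206.8]), 89.9) 0.06259058604957479
(array([373.3, -16.6]), array([70.9, 33.6]), 18.2) 0.041644375733374206
(array([769.1, -23.2]), array([58.1, 51. ]), 0.8) 0.1693747968131577
(array([ 588.6, -260. ]), array([233.9, 358.4]), 82.1) 0.21794087681835617
knob [[ 0.41161086 -0.23471691  0.11948897]
 [ 0.43263442 -0.238526    0.13937538]
 [ 0.42132673 -0.23273741  0.11698122]
 [ 0.41880818 -0.23648051  0.11812825]
 [ 0.41573264 -0.23961664  0.11777987]
 [ 0.4373868  -0.24413614  0.13971447]
 [ 0.43416865 -0.24697806  0.13881732]
 [ 0.4301108  -0.24893456  0.1356708 ]
 [ 0.41817237 -0.24277641  0.11165518]
 [ 0.37176902 -0.2019063  -0.00266715]
 [ 0.43817131 -0.2517591   0.13717959]]
```

```bash
python3 - <<'E'
from h import *
for n in("side","scene"):
    c=calibration(n);z=np.load(n+"0.npz");P=cloud(z['d'],c);p=z['p'];Z=P[...,2]
    print(n,"top");[print(rect(P,m),np.median(Z[m])) for m in comps((abs(Z-.155)<.006)&(P[...,1]<0)&(P[...,0]>.4)&(P[...,0]<1),800)]
    A=(P[...,0]>.2)&(P[...,0]<.9)&(P[...,1]>0)&(P[...,1]<.42)
    m=max(comps((Z>.035)&(Z<.075)&A,800),key=lambda m:m.sum());print("mould",rect(P,m))
    cs,h=cv2.findContours(m.astype(np.uint8),cv2.RETR_CCOMP,cv2.CHAIN_APPROX_NONE)
    for k,hh in zip(cs,h[0]):
        if hh[3]>=0 and cv2.contourArea(k)>100:
            uv=k[:,0].astype(float);r=np.c_[(uv[:,0]-c['cx'])/c['fx'],(uv[:,1]-c['cy'])/c['fy'],np.ones(len(uv))]@c['rotation'].T
            q=c['xyz']+r*((.049-c['xyz'][2])/r[:,2])[:,None]
            print(" hole",cv2.minAreaRect((q[:,:2]*1000).astype(np.float32)))
E
```

```text
side top
(array([ 644. , -267.5]), array([234.3, 244.4]), 82.2) 0.15374071098940334
mould (array([543.3, 266.4]), array([333.2, 201.9]), 80.4)
 hole ((521.5148315429688, 220.86891174316406), (70.24529266357422, 80.51969909667969), 75.35181427001953)
 hole ((550.6075439453125, 333.6789245605469), (71.24483489990234, 90.68595886230469), 76.19480895996094)
scene top
(array([ 645.1, -267.8]), array([233.9, 244.3]), 82.1) 0.15444676771481458
mould (array([545.5, 266.3]), array([331.8, 202.8]), 80.3)
 hole ((524.9530029296875, 223.22329711914062), (72.8419418334961, 78.50542449951172), 75.06145477294922)
 hole ((554.8699951171875, 336.1489562988281), (72.18125915527344, 87.95551300048828), 74.97207641601562)
```

send_rows(plan=[[0,0,0,0,0.1245],[0,0,0,0,0.1245],[0,0,0,0,0.1245],[0,0.015,-0.0335,0,0],[0,0.015,-0.0335,0,0],[0,0.016,-0.0335,0,0],[0,0.016,-0.0335,0,0],[0,0.016,-0.0335,0,0],[0,0.016,-0.0335,0,0],[0,0.016,-0.0335,0,0],[0,0.016,-0.0335,0,0],[0,0.016,-0.0335,0,0],[0,0.016,-0.0335,0,0],[0,0.016,-0.0335,0,0],[0,0.016,-0.0335,0,0],[0,0,0,0,0]])

```text
time_s: 1.43
position: [0.3912, -0.2293, 0.2362]
tcp_rot: [[0.992, -0.13, -0.0], [-0.13, -0.991, 0.004], [-0.001, -0.004, -1.0]]
force: [0.6, -0.1, -1.9]
opening: 1.0
grasp_force: 0.0
```

```bash
cat > rel.py <<'E'
from h import *
import sys
s=read_state();R=s['tcp_rot'];p=s['position'];
ang=np.degrees(np.arctan2(R[1,0],R[0,0]))
e=np.array([np.cos(np.radians(-7.85)),np.sin(np.radians(-7.85))]);o=np.array([.6445,-.2677])-.122*e
d=p[:2]-o;print("t",s['time_s'],"p",p.round(4),"xang",ang.round(2),"chest xy",(d@e).round(4),(d@[-e[1],e[0]]).round(4),"F",s['force'].round(2),"j",s['joint_positions'].round(1),"open",s['opening'],s['grasp_force'])
E
python3 rel.py
python3 - <<'E'
from h import *
c=calibration("wrist");p,d=capture("wrist");cv2.imwrite("pics/w1.png",p)
P=cloud(d,c);Z=P[...,2]
e=np.array([np.cos(np.radians(-7.85)),np.sin(np.radians(-7.85))]);o=np.array([.6445,-.2677])-.122*e
Q=np.stack([(P[...,:2]-o)@e,(P[...,:2]-o)@[-e[1],e[0]]],-1)
for lo,hi in((.134,.146),(.1,.128),(.15,.16)):
  for m in comps((Z>lo)&(Z<hi)&(abs(Q[...,1])<.15)&(Q[...,0]<.3),60):
    q=Q[m];print(lo,m.sum(),np.percentile(q,[1,50,99],axis=0).round(4).tolist())
E
```

```text
t 1.4333 p [ 0.3912 -0.2293  0.2362] xang -7.47 chest xy -0.1342 0.0035 F [ 0.55 -0.14 -1.92] j [-44.6  17.1 105.7   0.2  57.3  52.7] open 1.0001206419704887 0.0
0.134 8424 [[-0.0948, -0.0962], [-0.0848, -0.0002], [-0.0013, 0.0952]]
0.1 101 [[0.0001, 0.0995], [0.0005, 0.1057], [0.0023, 0.1097]]
0.1 4105 [[-0.0813, -0.0889], [-0.0456, -0.0169], [0.0054, 0.0881]]
0.1 1210 [[-0.0209, 0.0341], [-0.0079, 0.0503], [0.0057, 0.0648]]
0.1 1041 [[-0.0188, -0.0112], [-0.006, 0.0006], [0.006, 0.0117]]
0.1 1189 [[-0.0209, -0.0697], [-0.0079, -0.0554], [0.0057, -0.0401]]
0.1 90 [[0.0005, -0.1102], [0.0009, -0.1062], [0.0029, -0.1]]
0.1 1579 [[-0.0671, 0.0108], [-0.0431, 0.0234], [-0.0211, 0.0377]]
0.1 1659 [[-0.0711, 0.0507], [-0.0473, 0.0649], [-0.026, 0.0794]]
0.1 1580 [[-0.0698, -0.0365], [-0.0478, -0.0209], [-0.0271, -0.0052]]
0.1 1596 [[-0.0725, -0.0709], [-0.0473, -0.0588], [-0.0249, -0.0485]]
0.1 417 [[-0.1158, -0.0087], [-0.1085, -0.0002], [-0.0991, 0.0075]]
0.15 16700 [[-0.0015, -0.1132], [0.008, -0.002], [0.0181, 0.1123]]
```

send_rows(plan=[[0,0,0.0035,0.03,0.006],[0,0,0,0.03,0],[0,0,0,0.03,0],[0,0,0,0.028,0],[0,0,0,0,0],[0,0.01,0,0,0],[0,0.008,0,0,0],[0,0.006,0,0,0],[0,0.004,0,0,0],[0,0.004,0,0,0],[0,0.006,0,0,0],[0,0.006,0,0,0],[0,0.006,0,0,0],[0,0.006,0,0,0],[0,0.006,0,0,0],[0,0.006,0,0,0],[0,0.006,0,0,0],[0,0.006,0,0,0],[0,0.006,0,0,0],[0,0.006,0,0,0]])

```text
time_s: 3.15
position: [0.4807, -0.2515, 0.1183]
tcp_rot: [[0.99, -0.142, -0.001], [-0.142, -0.99, 0.001], [-0.001, -0.0, -1.0]]
force: [-2.0, 0.5, 0.5]
opening: 0.997
grasp_force: 0.7
```

```bash
python3 rel.py
```

```text
t 3.15 p [ 0.4807 -0.2515  0.1183] xang -8.17 chest xy -0.0425 -0.0064 F [-1.97  0.49  0.51] j [-39.4  33.8  99.9   0.   46.3  58.7] open 0.996724265147118 0.7452412624843419
```

send_rows(plan=[[0,0.005,0,0,0],[0,0.005,0,0,0],[0,0.004,0,0,0],[0,0.004,0,0,0],[0,0.003,0,0,0],[0,0.002,0,0,0],[0,0.002,0,0,0],[0,0.002,0,0,0],[0,0.002,0,0,0],[0,0,0,0,0]])

```text
time_s: 3.98
position: [0.5057, -0.2553, 0.1185]
tcp_rot: [[0.99, -0.14, -0.007], [-0.14, -0.99, 0.002], [-0.008, -0.001, -1.0]]
force: [-8.7, -0.4, 4.4]
opening: 0.997
grasp_force: 4.2
```

```bash
python3 rel.py
```

```text
t 3.9833 p [ 0.5057 -0.2553  0.1185] xang -8.03 chest xy -0.0172 -0.0067 F [-8.66 -0.44  4.39] j [-38.   35.2  96.1  -0.2  49.   60.2] open 0.9969092767237844 4.203260634094477
```

In the catch region (8.7 N). Continue slowly.

send_rows(plan=[[0,0.002,0,0,0],[0,0.002,0,0,0],[0,0.002,0,0,0],[0,0.001,0,0,0],[0,0.001,0,0,0],[0,0,0,0,0],[0,0,0,0,0]])

```text
time_s: 4.57
position: [0.5103, -0.2559, 0.1184]
tcp_rot: [[0.99, -0.138, -0.014], [-0.138, -0.99, 0.003], [-0.015, -0.001, -1.0]]
force: [-16.9, -1.8, 9.4]
opening: 1.005
grasp_force: 8.5
```

```bash
python3 rel.py
```

```text
t 4.5667 p [ 0.5103 -0.2559  0.1184] xang -7.91 chest xy -0.0126 -0.0066 F [-16.9   -1.76   9.39] j [-37.7  35.6  95.2  -0.5  50.   60.5] open 1.0052847736242794 8.48896499723196
```

send_rows(plan=[[0,0.002,0,0,0],[0,0.001,0,0,0],[0,0,0,0,0]])

```text
time_s: 4.82
position: [0.5102, -0.2558, 0.1185]
tcp_rot: [[0.99, -0.137, -0.021], [-0.137, -0.991, 0.005], [-0.022, -0.002, -1.0]]
force: [-25.1, -3.0, 14.7]
opening: 0.995
grasp_force: 12.3
```

```bash
python3 rel.py
```

```text
t 4.8167 p [ 0.5102 -0.2558  0.1185] xang -7.88 chest xy -0.0127 -0.0066 F [-25.06  -3.03  14.67] j [-37.6  35.7  94.9  -0.7  50.5  60.7] open 0.994723173664019 12.319518327713013
```

send_rows(plan=[[0,-0.004,0,0,0],[0,-0.006,0,0,0],[0,-0.01,0,0,0],[0,-0.02,0,0,0],[0,-0.03,0,0,0],[0,-0.03,0,0,0],[0,0,0,-0.04,0],[0,0,0,-0.04,0],[0,0,0,-0.04,0],[0,0,0,0,0]])

```text
time_s: 5.65
position: [0.4251, -0.2469, 0.2459]
tcp_rot: [[0.99, -0.143, 0.014], [-0.143, -0.99, -0.012], [0.016, 0.01, -1.0]]
force: [0.1, -1.0, 0.3]
opening: 1.003
grasp_force: 0.0
```

```bash
python3 rel.py
python3 - <<'E'
from h import *
c=calibration("wrist");p,d=capture("wrist");cv2.imwrite("pics/w2.png",p)
P=cloud(d,c);Z=P[...,2]
e=np.array([np.cos(np.radians(-7.85)),np.sin(np.radians(-7.85))]);o=np.array([.6445,-.2677])-.122*e
Q=np.stack([(P[...,:2]-o)@e,(P[...,:2]-o)@[-e[1],e[0]]],-1)
for lo,hi in((.13,.146),(.1,.125),(.15,.16)):
  for m in comps((Z>lo)&(Z<hi)&(abs(Q[...,1])<.15)&(Q[...,0]<.3),60):
    q=Q[m];print(lo,m.sum(),np.percentile(q,[1,50,99],axis=0).round(4).tolist())
s=read_state();R=s['tcp_rot'];t=np.array([.5385,.281,.2])
print("to mould world",t-s['position'],"tool axes",R.T@(t-s['position']))
E
```

```text
t 5.65 p [ 0.4251 -0.2469  0.2459] xang -8.2 chest xy -0.0982 -0.0094 F [ 0.09 -1.    0.33] j [-43.2  18.8 100.9   0.   59.2  55. ] open 1.0026489795197724 0.0
0.13 575 [[-0.0015, -0.0953], [-0.0012, 0.0003], [-0.0009, 0.0943]]
0.1 1174 [[-0.0224, -0.0937], [-0.0014, -0.0004], [-0.001, 0.0903]]
0.15 41570 [[-0.001, -0.113], [0.0306, 0.0008], [0.059, 0.1125]]
to mould world [ 0.11467418  0.52675736 -0.04305308] tool axes [ 0.03793978 -0.5380265   0.03956154]
```

View pics/w2.png

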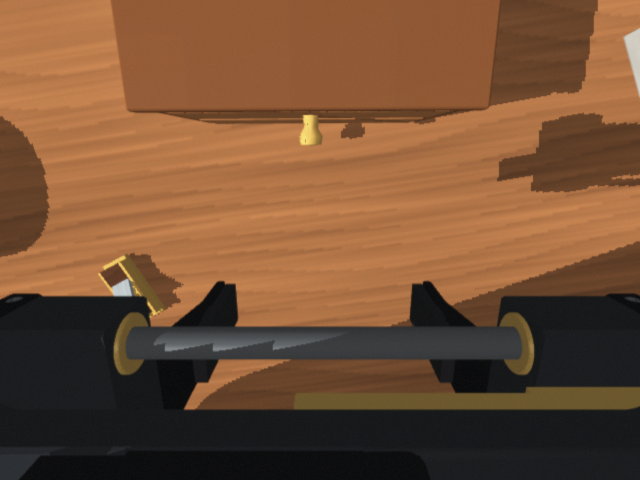

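The chest view shows the drawer flush with the knob at (311,130): shut. Now to the mould.

send_rows(plan=[[0,0,0,0,0.113],[0,-0.0075,-0.03,0,0],[0,-0.0075,-0.039,0,0],[0,-0.0075,-0.039,0,0],[0,-0.0075,-0.039,0,0],[0,-0.0075,-0.039,0,0],[0,-0.0075,-0.039,0,0],[0,-0.0075,-0.039,0,0],[0,-0.0075,-0.039,0,0],[0,-0.0075,-0.039,0,0],[0,-0.0075,-0.039,0,0],[0,-0.0075,-0.039,0,0],[0,-0.0075,-0.039,0,0],[0,-0.0075,-0.039,0,0],[0,-0.0075,-0.039,0,0],[0,0,0,0,0],[0,0,0,0,0],[0,0,0,0,0]])

```text
time_s: 7.2
position: [0.4543, 0.3026, 0.2373]
tcp_rot: [[0.968, -0.252, -0.002], [-0.252, -0.968, -0.001], [-0.002, 0.002, -1.0]]
force: [-1.2, -0.4, 0.1]
opening: 1.001
grasp_force: 0.0
```

```bash
cat > look.py <<'E'
from h import *
import sys
s=read_state();R=s['tcp_rot'];c=calibration("wrist");p,d=capture("wrist");cv2.imwrite(f"pics/{sys.argv[1]}.png",p)
P=cloud(d,c);np.savez(sys.argv[1],p=p,d=d,P=P,T=s['position'],R=R)
print(s['position'].round(4),R.round(4).tolist(),c['xyz'],c['rotation'][:,2])
Z=P[...,2];m=(Z>.035)&(Z<.065)
cs,h=cv2.findContours(m.astype(np.uint8),cv2.RETR_CCOMP,cv2.CHAIN_APPROX_NONE)
for k,hh in zip(cs,h[0]):
    if cv2.contourArea(k)>1500:
        uv=k[:,0].astype(float);r=np.c_[(uv[:,0]-c['cx'])/c['fx'],(uv[:,1]-c['cy'])/c['fy'],np.ones(len(uv))]@c['rotation'].T
        q=c['xyz']+r*((.049-c['xyz'][2])/r[:,2])[:,None]
        print("hole" if hh[3]>=0 else "outer",cv2.boundingRect(k),cv2.minAreaRect((q[:,:2]*1000).astype(np.float32)))
E
python3 look.py w3
```

```text
[0.4543 0.3026 0.2373] [[0.9677, -0.252, -0.0019], [-0.252, -0.9677, -0.0011], [-0.0015, 0.0016, -1.0]] [0.52995428 0.28389494 0.38587041] [-0.27717479  0.07061924 -0.95822078]
outer (125, 0, 402, 243) ((534.0252685546875, 279.8978576660156), (359.1388244628906, 207.11212158203125), 75.49937438964844)
hole (340, 85, 87, 91) ((521.7223510742188, 230.48138427734375), (75.9540023803711, 77.57361602783203), 75.47067260742188)
hole (214, 79, 86, 104) ((549.2330322265625, 340.0881652832031), (74.854248046875, 88.83714294433594), 75.4871597290039)
```

View pics/w3.png

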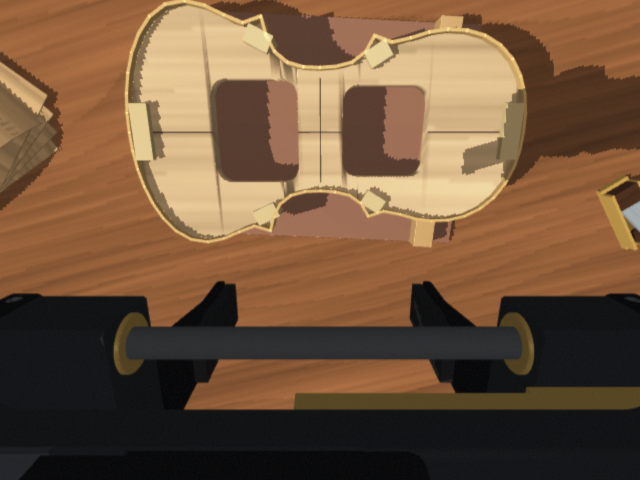

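```bash
python3 - <<'E'
from h import *
c=calibration("wrist");s=read_state()
for uv in((320,131.5),):
    r=c['rotation']@[(uv[0]-c['cx'])/c['fx'],(uv[1]-c['cy'])/c['fy'],1];q=c['xyz']+r*(.049-c['xyz'][2])/r[2]
    print(q,s['tcp_rot'].T@(np.r_[q[:2],.036]-s['position']))
q=np.array([.5355,.2853,.036]);print(s['tcp_rot'].T@(q-s['position']))
E
```

```text
[0.53609658 0.28434244 0.049     ] [ 0.08369432 -0.00394314  0.20147048]
[ 0.08287454 -0.00471824  0.20147055]
```

send_rows(plan=[[0,0.027,-0.002,0,0],[0,0.028,-0.002,0,0],[0,0.028,0,0,0],[0,0,0,0.03,0],[0,0,0,0.035,0],[0,0,0,0.035,0],[0,0,0,0.02,0],[0,0,0,0,0],[0,0,0,0,0],[0,0,0,0,0]])

```text
time_s: 8.08
position: [0.5377, 0.2851, 0.1199]
tcp_rot: [[0.967, -0.254, 0.002], [-0.254, -0.967, 0.001], [0.002, -0.001, -1.0]]
force: [0.2, 0.4, 0.7]
opening: 1.004
grasp_force: 0.0
```

```bash
python3 - <<'E'
from h import *
s=read_state();print(s['position'],s['tcp_rot'].T@(np.array([.5359,.2847,.036])-s['position']),s['tcp_rot'][:,2],np.degrees(np.arctan2(s['tcp_rot'][1,0],s['tcp_rot'][0,0])))
E
```

```text
[0.53768839 0.28510961 0.11989928] [-0.00179959  0.0009604   0.08389454] [ 2.34025263e-03  7.30362906e-04 -9.99996995e-01] -14.74111085749832
```

send_rows(plan=[[0,-0.0018,0.001,0.025,0],[0,0,0,0.025,0],[0,0,0,0.02,0],[0,0,0,0.014,0],[0,0,0,0,0],[0,0,0,0,0],[80,0,0,0,0],[110,0,0,0,0],[130,0,0,0,0],[150,0,0,0,0],[255,0,0,0,0],[255,0,0,0,0],[255,0,0,0,0],[255,0,0,0,0],[255,0,0,0,0],[255,0,0,0,0]])

```text
time_s: 9.42
position: [0.5343, 0.2852, 0.0345]
tcp_rot: [[0.968, -0.253, -0.0], [-0.253, -0.968, -0.0], [-0.0, 0.0, -1.0]]
force: [-0.6, -0.4, 0.6]
opening: 0.456
grasp_force: 30.0
```

```bash
python3 rel.py; python3 look.py w4
```

```text
t 9.4167 p [0.5343 0.2852 0.0345] xang -14.64 chest xy -0.0627 0.5327 F [-0.59 -0.42  0.57] j [ 17.5  44.8  92.6  -0.   42.6 122.2] open 0.45565469736039277 29.999655475839972
[0.5343 0.2852 0.0345] [[0.9675, -0.2528, -0.0003], [-0.2528, -0.9675, -0.0002], [-0.0003, 0.0003, -1.0]] [0.60969779 0.26628812 0.18313646] [-0.27558819  0.07167409 -0.95860001]
outer (265, 359, 126, 34) ((511.65435791015625, 289.8593444824219), (56.22877502441406, 17.137224197387695), 75.4411849975586)
outer (0, 59, 640, 267) ((575.4722900390625, 274.5306701660156), (262.0478820800781, 101.7220458984375), 70.202880859375)
```

View pics/w4.png

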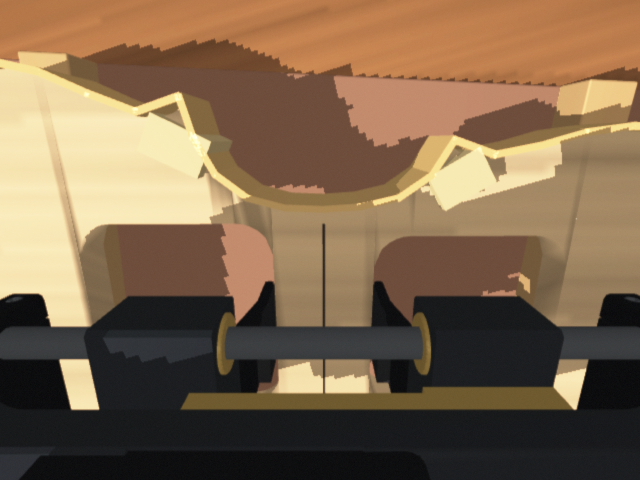

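The fingers are in both openings, gripping the bar between x≈273 and 378 px (opening 39.7 mm, 30 N). Lift.

send_rows(plan=[[255,0,0,-0.003,0],[255,0,0,-0.005,0],[255,0,0,-0.008,0],[255,0,0,-0.008,0],[255,0,0,-0.008,0],[255,0,0,-0.008,0],[255,0,0,-0.01,0],[255,0,0,-0.01,0],[255,0,0,-0.01,0],[255,0,0,-0.01,0],[255,0,0,-0.008,0],[255,0,0,-0.006,0],[255,0,0,-0.004,0],[255,0,0,-0.002,0],[255,0,0,0,0],[255,0,0,0,0],[255,0,0,0,0],[255,0,0,0,0],[255,0,0,0,0],[255,0,0,0,0]])

```text
time_s: 11.13
position: [0.5343, 0.2852, 0.1342]
tcp_rot: [[0.967, -0.253, -0.001], [-0.253, -0.967, -0.0], [-0.001, 0.0, -1.0]]
force: [-0.7, -1.4, -4.1]
opening: 0.453
grasp_force: 30.0
```

```bash
cat > lev.py <<'E'
from h import *
s=read_state();print(s['position'],s['tcp_rot'][:,2],s['force'],s['moment'],s['opening'],s['grasp_force'],abs(s['qvel']).max())
for n in("side","scene"):
    p,d=capture(n);cv2.imwrite(f"pics/{n}F.png",p);P=cloud(d,calibration(n));Z=P[...,2]
    hsv=cv2.cvtColor(p,cv2.COLOR_BGR2HSV)
    m=(Z>.10)&(Z<.19)&(P[...,0]>.35)&(P[...,0]<.75)&(P[...,1]>.08)&(P[...,1]<.48)&(hsv[...,2]>90)&(hsv[...,1]>40)
    q=P[cv2.erode(m.astype(np.uint8),np.ones((3,3)))>0]
    k=np.ones(len(q),bool)
    for _ in range(8):
        A=np.c_[q[:,:2]-[.536,.285],np.ones(len(q))];b=np.linalg.lstsq(A[k],q[k,2],rcond=None)[0];k=abs(q[:,2]-A@b)<.004
    u=np.array([np.cos(np.radians(75.4)),np.sin(np.radians(75.4))])
    print(n,k.sum(),len(q),"z0",b[2],"tilt deg along x",np.degrees(b[:2]@u),"along y",np.degrees(b[:2]@[-u[1],u[0]]))
E
python3 lev.py
```

```text
[0.53427051 0.28520145 0.13422579] [-5.83255207e-04 -1.89172300e-04 -9.99999812e-01] [-0.71817485 -1.37012195 -4.10043753] [0.04598901 0.02618235 0.02152968] 0.45307876609873987 29.99916421249509 0.16589094525629408
side 3679 5039 z0 0.14722192631550016 tilt deg along x 0.02321841590331739 along y 0.13700823686532768
scene 2541 3496 z0 0.14878697773964294 tilt deg along x 0.0743007071942953 along y 0.024050978426237903
```

View pics/sideF.png

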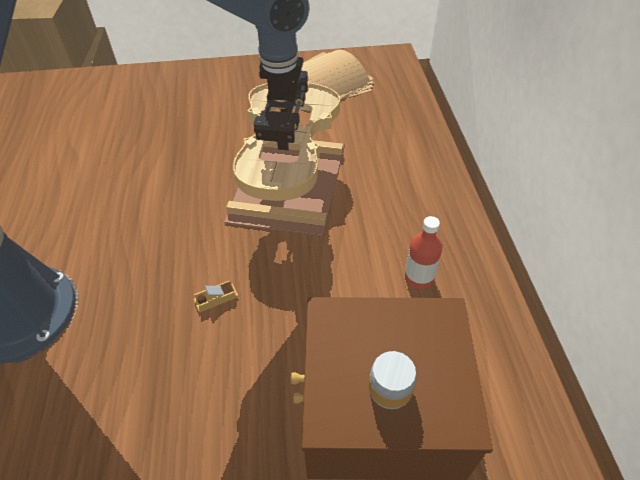

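The mould is about 100 mm up and level, clear of the battens. The drawer is shut (knob at (297,379)), and the bottle (424,260), plane (216,297) and tin (393,380) haven't moved. Hold briefly and hand in.

send_rows(plan=[[255,0,0,0,0],[255,0,0,0,0],[255,0,0,0,0],[255,0,0,0,0],[255,0,0,0,0],[255,0,0,0,0],[255,0,0,0,0],[255,0,0,0,0],[255,0,0,0,0],[255,0,0,0,0],[255,0,0,0,0],[255,0,0,0,0]])

```text
time_s: 12.23
position: [0.5344, 0.2853, 0.1346]
tcp_rot: [[0.967, -0.253, 0.0], [-0.253, -0.967, 0.0], [0.0, -0.0, -1.0]]
force: [0.3, -0.4, -3.7]
opening: 0.46
grasp_force: 30.0
```

```bash
python3 -c "
from rig import *
print(hand_in())"
```

```text
the job is handed in; nothing more can be done
None
```

The job is handed in at about 12 s: the drawer is pushed home against its stop, and the mould is held level by its waist bar about 10 cm above the battens, with the bottle, plane and tin left where they were.

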